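# Clamp a forming block under the quick-release hold-down

### The arm

A 6-joint arm with a two-finger parallel gripper is mounted at the origin on the work surface. World frame = base frame: x ahead of the robot, y to its left, z up, the work surface at z = 0. Lengths are in m, angles in degrees, forces in N, time in s.
With the tool pointing down it reaches from about 0.375 to 0.925 m from the base axis. Payload 5.7 kg.
Tool frame: the origin (TCP) lies at the very end of the fingers, on their centre line; the grasp point (between the pads) lies 19 mm behind it; z points along the fingers, y is the line along which they close (so a half turn about z gives the same grasp; the last joint's range is limited). The gripper opens to 88 mm and grips with 3 to 60 N. Pads are 20 mm wide; open, the fingers measure 115 mm over their backs; the gripper's body (75 mm by 178 mm) begins 61 mm behind the grasp point.
Start: joints at [-6.595, 20.558, 86.54, -0, 72.909, -6.595], TCP at [0.6, -0, 0.223] pointing down, gripper open.
Joint ranges: [-170.27, 170.27], [-57.76, 135], [12.27, 136.19], [-55.21, 235.2], [11.17, 155.16], [-170.74, 170.74]. Speed limits (degrees/s): [136.94, 136.94, 180, 180, 180, 180].

### API

Orientations are given as a 3x3 rotation matrix whose columns are the frame's x, y, z axes.
In Python, from workcell import env, viewer gives the robot as it stands.
- The arm moves only by the tool play_rows, never from a script. Its argument "increments" is one flat list of numbers, 7 for each row, row after row: the shift along the tool's x, y, z in cm, then the turn, a rotation vector about the tool's x, y, z in rad, then the opening, from 0 (shut) to 1 (fully open). A call has 1 to 10 rows; each row shifts and turns the commanded pose from where the row before left it, along the tool's axes as they then stand; what a row does not reach is not made up. A row lasts 1/8 s, in which the tool goes at most 62.5 mm and 10.7 degrees, less where a joint would pass 70% of its speed; a pose out of reach is approached as far as the arm can. A call is refused whole if a number of a shift passes 6.25 or a number of a turn 0.188, either way. A call with a gripper value outside its range is refused whole. The fingers move at their own pace and stop on an object; "newtons" is the grip in N (left out, the last holds). Time passes only in rows, so rows that do not move let the fingers close. It gives the time, the measured TCP pose, the force, the opening and the grip force at its end, in the units of the state.
- env.sense(): the state, without advancing time (a new reading comes with each control period).
- viewer.capture(name): name is "scene" or "side" or "wrist"; returns (picture, depth): 480x640x3 uint8, blue, green, red; 480x640 float32, m along the optical axis (not along the pixel's ray), 0 where there is no reading.
- viewer.get_calibration(name): a dict with "fx", "fy", "cx", "cy" (pixels), "R" (3x3) and "t" (3): a world point X has camera coordinates R X + t. Camera axes: x right, y down, z forward; pixel columns grow to the right and rows downward; lengths in m; the calibration is good to about 2 mm. A picture is of the moment at which its call begins: read the wrist's pose just before it. get_calibration takes no time and is no camera call; for the wrist camera it gives the pose at the moment of the call.
- env.job_done(): hands the job in; it is judged then, once.
The state is a dict: "t": time; "q": joint angles; "qvel": joint speeds; "effort": joint torques, N m; "tool_pos": TCP position; "tcp_rot": TCP orientation; "force": force on the tool from outside, world axes, zero at the start; "moment": the same for the moment, N m; "width": opening from 0.0 (shut) to 1.0 (fully open); "gripper_force": force on a finger pad.
Only numpy, scipy, OpenCV 4.12 (cv2) and the standard library are available. Lean on these libraries where they do the work, as an engineer would, in place of code of your own. Each camera call takes 0.05 s, during which the arm holds its last target. There are 200 camera calls.

### The job

Flip the hold-down clamp's cam lever fully open, then take the grooved steel block out of its wooden stand and lay it, grooves up, on the clamp's bed, lengthwise under the strap and against the stop ridge (the stand lets you take it only by its ends and the clamp only by its sides, so set it down on the bench in between). With the lever still open, turn the knurled nut clockwise until the strap's rubber foot is 2 to 3 mm above the block, then flip the lever fully closed so that the sprung foot presses the block down. Leave the other things on the bench where they are.

Things in the scene. Friction and masses are not known exactly. Their poses are not given: they have to be found in the camera images.
- clamp: Hold-down clamp fixed to the bench. Origin: on the bench under its vertical rod. x points from the lever end to the bed, z up. Aluminium base 50 mm wide (y), x from -40 to +116 mm; its flat top, the bed, is 20 mm above the bench. A stop ridge across the bed, 8 mm high, has its block-side face at x = +40 mm. The rod ends 109 mm above the bench with the lever open.
- bed_spot (a point): Fixed point of the clamp on the bed's surface (x = +70 mm, 20 mm above the bench): the middle of the block's underside lies here when the block touches the stop ridge. Axes as the clamp's. The block gets there by sliding along the clamp's -x, under the foot.
- lever_pivot (a point): Fixed point of the clamp: the lever's hinge, at x = -45 mm and 30 mm above the bench; the lever swings in the clamp's x-z plane, on the side away from the bed. Two cheeks 42 mm high, 40 mm over their outsides, flank it.
- lever_grip (a point): Centre of the steel drum at the lever's end, 20 mm in diameter and 18 mm long along the clamp's y, 70 mm from the lever's hinge; moves with the lever. The lever's bar is 10 mm wide (clamp y) and 9 mm thick. The drum's flat ends can be pinched from above, jaws along the clamp's y, in any position; it turns and slips a little between the pads as the lever swings.
- lever (a joint): Cam lever angle: 0 = closed, it stands 75 degrees above level beside the strap, leaning away from it; 1.2 = fully open, it lies out 6 degrees above level, towards the clamp's -x. Starts closed within 0.06. Stays where it is left; about 2 N at its end moves it. Opening raises rod, strap, foot and nut by 5 mm per rad (6 mm in all); closing lowers them.
- nut_mid (a point): Centre, half-way up, of the round knurled steel nut (34 mm diameter, 26 mm high, resting on the strap, vertical axis); goes up and down with the strap.
- nut (a joint): Turn of the nut: grows clockwise seen from above and lowers nut, strap and foot by 2.5 mm per rad; range 0 to 5, starts between 0 and 1. Stays where it is left (0.1 N m). With the lever open the foot's tip is 8.5 mm above the top of a block on the bed at nut = 0, so nut = 2.4 leaves 2.5 mm.
- foot_tip (a point): Centre of the underside of the sprung rubber foot, 14 mm across, below the strap's end (clamp x = +52 mm). The steel strap is 24 mm wide (clamp y), 10 mm thick, x from -27 to +63 mm; its top is 22 mm above this tip.
- foot (a joint): How far the foot is pushed up against its spring (m): 0 = hanging free; 2.5 N per mm.
- block_mid (a point): Centre of the loose steel forming block: 60 mm long (x) x 30 wide (y) x 30 high (z up), about 0.4 kg, three grooves across the middle of its top, a flat land 18 mm long at each end; either end may go to the stop. Starts in the stand, lengthwise along the stand's x, underside 6 mm above the bench.
- stand: Fixed wooden stand, origin under its centre: floor 6 mm thick, 54 mm long (x); two cheeks 36 mm high, 8 mm thick, along the block's long sides, 2.5 mm from it (51 mm over all). The block's ends stand 3 mm out of it, free. The bench about world x = 0.45, y = 0.02 is always clear, to set the block down.
- hammer: Hammer lying on the bench, bystander.
- brush: Brush lying on the bench, bystander.
- jar: Small glass jar with a steel lid, 48 mm across, 60 mm high, bystander; origin under it.
- dapping_block: Dark steel 50 mm cube with round hollows, bystander; origin under it.
- screwdriver: Screwdriver lying on the bench, bystander.
Mind the look-alikes: they are no part of the job. What is shaped like the part that bears block_mid but orange or purple is not meant.

How it is judged (in metres and radians):
On the way, in this order (a step that is already met when the one before it is completed fails the run):
1. the lever is flipped open (value of joint lever above 1 rad), for 0.2 s.
2. with the lever open, the block lies on the bed under the strap, against the stop (value of joint lever above 1 rad and x of block_mid in the frame of bed_spot between -0.004 and 0.007 m and y of block_mid in the frame of bed_spot between -0.01 and 0.01 m and z of block_mid in the frame of bed_spot below 0.018 m and angle between block_mid's own z axis and vertical below 0.1 rad), for 0.2 s.
3. with the lever open and the block in place, the nut has brought the foot to between 0.5 and 4.5 mm above the block (value of joint lever above 1 rad and horizontal distance between block_mid and bed_spot below 0.013 m and z of foot_tip in the frame of bed_spot between 0.0305 and 0.0345 m), for 0.2 s.
At the end, for the whole second after the job is handed in: The lever is closed (within 0.15 rad); the block lies flat on the bed, grooves up, lengthwise (within 0.15 rad), within 7 mm of the stop ridge and 10 mm of the middle sideways; the foot presses on it, its spring pushed in by 1.2 to 5.6 mm (value of joint lever below 0.15 rad and value of joint foot between 0.0012 and 0.0056 m and x of block_mid in the frame of bed_spot between -0.004 and 0.007 m and y of block_mid in the frame of bed_spot between -0.01 and 0.01 m and angle between the x axis of block_mid and the x axis of bed_spot, either way round below 0.15 rad and angle between block_mid's own z axis and vertical below 0.1 rad); the robot touches nothing.
It fails at once if a bystander (hammer, brush, jar, dapping block, screwdriver) is moved by more than 40 mm (distance of any of hammer, brush, jar, dapping_block, screwdriver from where it was at the start of the episode above 0.04 m).
It also fails if it takes over 72 s, if anything falls off the work surface, if the arm or the gripper's body presses on something with over 40 N, if the wrist force passes 120 N, or if a joint passes its speed limit or range.

## Working session

There is one attempt and no reset: what is moved stays moved. The work goes in short steps, Python scripts to look and compute and a tool call to move; the robot and the scene stay as the last step left them, time stands still between calls to the robot, and variables do not carry over. Pictures are saved under pics/ and viewed, at most 10 in all, crops included, and the job is handed in when it is done.

Besides the shell and the picture viewer there is one more tool, called after ">>>" as name(argument=value, ...) on one line, values as JSON. play_rows: Moves the arm, as the interface text tells. Its arguments: {"type":"object","properties":{"increments":{"type":"array","items":{"type":"number"}},"newtons":{"type":"number"}},"required":["increments"]}

```bash
mkdir -p pics; ls
cat > h.py <<'E'
import numpy as np, cv2
from workcell import env, viewer
def cap(n,f):
    c=viewer.get_calibration(n); p,d=viewer.capture(n); cv2.imwrite(f'pics/{f}.png',p); np.savez(f'{f}.npz',d=d,K=[c['fx'],c['fy'],c['cx'],c['cy']],R=c['R'],t=c['t']); return p,d,c
def pt(f,u,v,r=2):
    z=np.load(f'{f}.npz'); d=z['d'][v-r:v+r+1,u-r:u+r+1]; d=np.median(d[d>0]) if (d>0).any() else np.nan
    fx,fy,cx,cy=z['K']; X=np.array([(u-cx)/fx*d,(v-cy)/fy*d,d]); return z['R'].T@(X-z['t'])
def tri(obs):
    A=[];b=[]
    for f,u,v in obs:
        z=np.load(f'{f}.npz');fx,fy,cx,cy=z['K'];o=-z['R'].T@z['t'];k=z['R'].T@np.array([(u-cx)/fx,(v-cy)/fy,1]);k/=np.linalg.norm(k)
        P=np.eye(3)-np.outer(k,k);A.append(P);b.append(P@o)
    return np.linalg.solve(sum(A),sum(b))
def proj(f,X):
    z=np.load(f'{f}.npz');fx,fy,cx,cy=z['K'];c=z['R']@np.array(X)+z['t'];return c[0]/c[2]*fx+cx,c[1]/c[2]*fy+cy
E
python3 - <<'E'
from h import *
np.set_printoptions(precision=4,suppress=True)
for n in('scene','side'):
    p,d,c=cap(n,n+'0'); print(n,-np.array(c['R']).T@c['t'],np.array(c['R'])[2],c['fx'])
print(env.sense()['tool_pos'],env.sense()['force'])
E
```

```text
pics
scene [ 1.2409 -0.032   0.9659] [-0.6247  0.0439 -0.7797] 468.75008294239495
side [ 0.1942 -0.6031  0.848 ] [ 0.3254  0.6169 -0.7166] 450.92876425670585
[0.5994 0.     0.2219] [0.5239 0.0047 0.3072]
```

View pics/scene0.png

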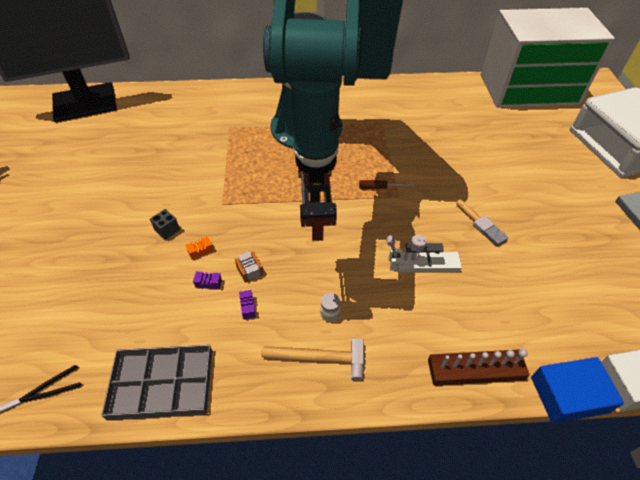

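View pics/side0.png

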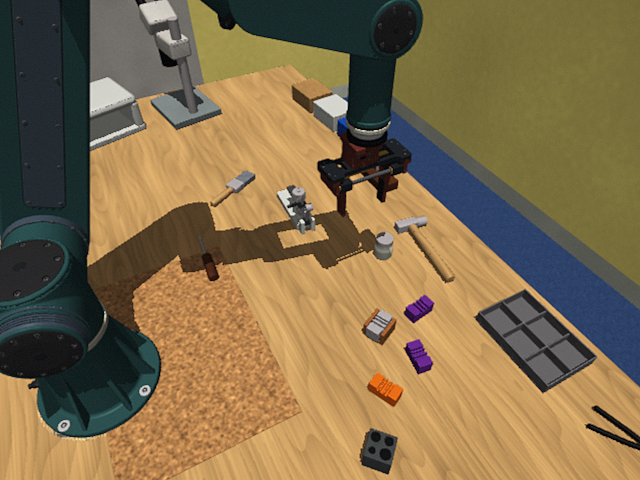

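Scene shows the grey block in its stand at (250,265). Look-alikes are orange (200,247), purple (207,280) and purple (248,303). The clamp is at (425,255), with its lever towards the left. I choose the grey block in the wooden stand and check it in a crop.

Run:
```python
from h import *
def cr(f,u,v): 
    p=cv2.imread(f'pics/{f}.png')[v:v+75,u:u+100]; return cv2.resize(p,None,fx=4,fy=4,interpolation=cv2.INTER_CUBIC)
cv2.imwrite('pics/c0.png',np.vstack([np.hstack([cr('scene0',375,215),cr('scene0',200,230)]),np.hstack([cr('side0',250,170),cr('side0',330,290)])]))
np.set_printoptions(precision=4,suppress=True)
for f,u,v in [('scene0',250,265),('scene0',425,262),('scene0',450,262),('scene0',418,242),('scene0',390,240),('side0',380,323),('side0',298,190)]: print(f,u,v,pt(f,u,v,1))
```

```text
scene0 250 265 [ 0.5709 -0.1582  0.0348]
scene0 425 262 [0.5759 0.2738 0.0194]
scene0 450 262 [0.5808 0.3353 0.0212]
scene0 418 242 [0.5744 0.2428 0.1002]
scene0 390 240 [0.5685 0.1767 0.1052]
side0 380 323 [ 0.5588 -0.1698  0.036 ]
side0 298 190 [0.564  0.2431 0.1032]
```

View pics/c0.png

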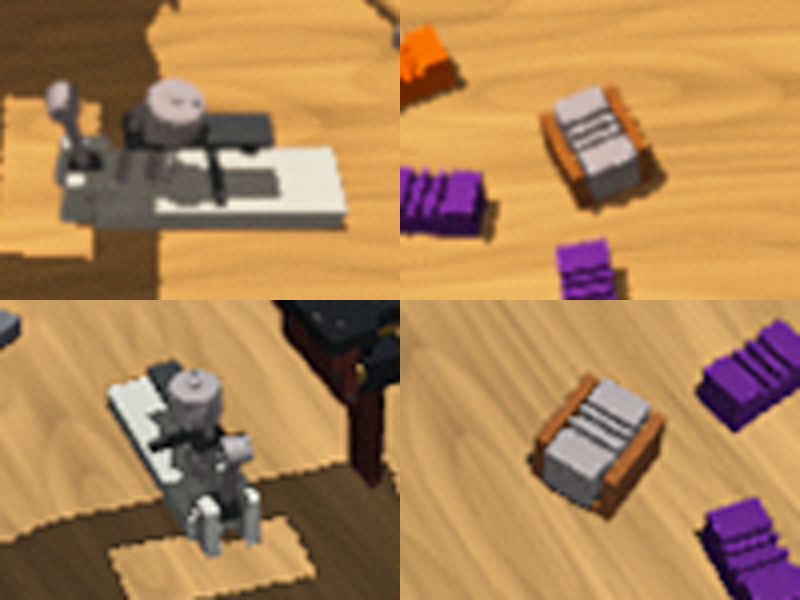

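The crop confirms the grey grooved block between wooden cheeks. The clamp's bed runs towards world +y, with the lever up at the -y end.

```bash
cat >> h.py <<'E'
def cloud(f):
    z=np.load(f'{f}.npz'); d=z['d']; fx,fy,cx,cy=z['K']; v,u=np.mgrid[:480,:640]
    X=np.stack([(u-cx)/fx*d,(v-cy)/fy*d,d],-1); W=(X-z['t'])@z['R']; W[d<=0]=np.nan; return W
def rect(f,lo,hi):
    W=cloud(f).reshape(-1,3); m=np.all((W>lo)&(W<hi),1); P=W[m]; return P,cv2.minAreaRect((P[:,:2]*1000).astype(np.float32))
E
python3 - <<'E'
from h import *
np.set_printoptions(precision=4,suppress=True)
S=lambda f,o,x,y:(f,o[0]+x/4,o[1]+y/4)
a=(375,215);b=(200,230);c=(250,170);d=(330,290)
print('nut top',tri([S('scene0',a,175,100),S('side0',c,195,82)]))
print('drum',tri([S('scene0',a,62,95),S('side0',c,237,147)]))
# block top corners (crop coords) 
q1=[(155,103),(205,86),(238,157),(187,170)]  # scene: left-far, right-far, right-near, left-near
q2=[(196,82),(146,148+20),(196+10,178),(249,105)]
for p in q1:
    print('block corner z=.036 plane',p, end=' ')
    z=np.load('scene0.npz');fx,fy,cx,cy=z['K'];o=-z['R'].T@z['t'];k=z['R'].T@np.array([(200+p[0]/4-cx)/fx,(230+p[1]/4-cy)/fy,1]);print(o+k*(.036-o[2])/k[2])
for f in('scene0','side0'):
    P,r=rect(f,[.5,.1,.014],[.65,.42,.026]);print(f,'bed',len(P),r,np.median(P[:,2]))
    P,r=rect(f,[.5,-.23,.030],[.64,-.1,.045]);print(f,'blk',len(P),r,np.median(P[:,2]))
E
```

```text
nut top [0.5672 0.2462 0.0983]
drum [0.562  0.1778 0.0988]
block corner z=.036 plane (155, 103) [ 0.5421 -0.1866  0.036 ]
block corner z=.036 plane (205, 86) [ 0.5307 -0.1563  0.036 ]
block corner z=.036 plane (238, 157) [ 0.5857 -0.1348  0.036 ]
block corner z=.036 plane (187, 170) [ 0.5934 -0.1651  0.036 ]
scene0 bed 907 ((569.9326782226562, 273.79766845703125), (175.98289489746094, 53.76348114013672), 86.67619323730469) 0.01957037627006049
scene0 blk 372 ((562.7147216796875, -163.7698974609375), (63.43721389770508, 51.652069091796875), 24.103260040283203) 0.03516174379589497
side0 bed 393 ((563.3599853515625, 273.5609436035156), (179.4263153076172, 46.74549865722656), 87.42311096191406) 0.02035870430837835
side0 blk 512 ((581.2579345703125, -158.99697875976562), (110.50780487060547, 56.71412658691406), 16.630861282348633) 0.035245500848256284
```

Run:
```python
from h import *
np.set_printoptions(precision=4,suppress=True)
s=env.sense();print(s['tcp_rot'],s['width'],s['t']);c=viewer.get_calibration('wrist');R=np.array(c['R']);print(-R.T@c['t'],R,c['fx'])
```

```text
[[ 0.      1.     -0.0017]
 [ 1.     -0.      0.0002]
 [ 0.0002 -0.0017 -1.    ]] 1.0002769018488336 0.1
[0.6002 0.0726 0.3852] [[ 1.      0.0012 -0.0015]
 [ 0.0015 -0.9628  0.2701]
 [-0.0011 -0.2701 -0.9628]] 341.17108404285506
```

>>> play_rows(increments=[4.4,-0.85,0.5,0,0,0,1,4.4,-0.85,0.5,0,0,0,1,4.4,-0.85,0.5,0,0,0,1,4.3,-0.85,0.5,0,0,0,1,0,0,0,0,0,0,1,0,0,0,0,0,0,1])

```text
t: 0.85
tool_pos: [0.5659, 0.1746, 0.2024]
tcp_rot: [[-0.001, 1.0, -0.0], [1.0, 0.001, -0.001], [-0.001, -0.0, -1.0]]
force: [0.0, -0.7, -0.1]
width: 0.996
gripper_force: 0.0
```

Run:
```python
from h import *
np.set_printoptions(precision=4,suppress=True)
s=env.sense();print(s['tool_pos'],s['t'])
p,d,c=cap('wrist','w1')
P,r=rect('w1',[.5,.1,.014],[.65,.42,.026]);print('bed',len(P),r,np.median(P[:,2]))
W=cloud('w1').reshape(-1,3);m=(W[:,2]>.06)&(W[:,0]>.5)&(W[:,0]<.65)&(W[:,1]>.1)&(W[:,1]<.35);Q=W[m]
for lo,hi in[(.06,.07),(.07,.08),(.08,.09),(.09,.1),(.1,.11),(.11,.12)]:
    q=Q[(Q[:,2]>lo)&(Q[:,2]<hi)]
    if len(q)>5: print(lo,len(q),q.min(0),q.max(0))
```

```text
[0.5659 0.1746 0.2024] 0.85
bed 5092 ((566.0972290039062, 273.67840576171875), (173.5461883544922, 50.07696533203125), 86.99590301513672) 0.021215938042472196
0.06 64 [0.5568 0.1889 0.06  ] [0.5666 0.1948 0.07  ]
0.07 2150 [0.5521 0.1854 0.0702] [0.5797 0.3074 0.0799]
0.08 54 [0.5573 0.1846 0.08  ] [0.5665 0.2257 0.0887]
0.09 279 [0.5475 0.1859 0.091 ] [0.5824 0.2613 0.1   ]
0.1 1983 [0.5485 0.1683 0.1   ] [0.5808 0.2605 0.1091]
```

View pics/w1.png

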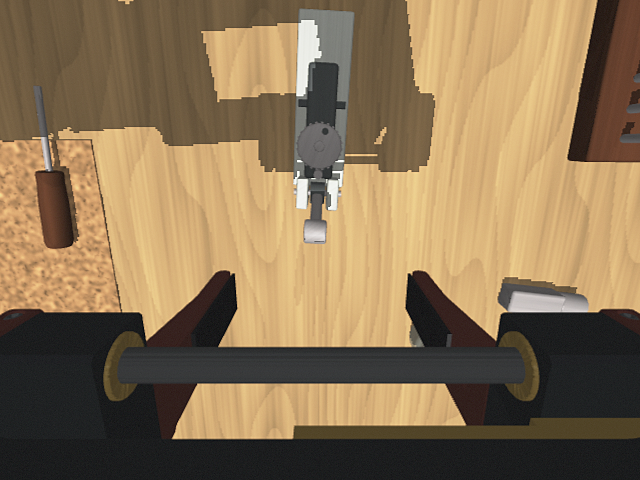

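Wrist view: nut at (320,147), drum at (316,231) and bed to (327,12), consistent with the clamp origin at (0.565,0.2445) and its x at 87°. Now pinch the drum.

>>> play_rows(increments=[0.39,-0.48,4.2,0,0,0.053,0.5,0,0,4.2,0,0,0,0.5,0,0,4.0,0,0,0,0.5,0,0,0,0,0,0,0.4,0,0,0,0,0,0,0,0,0,0,0,0,0,0,0,0,0,0,0,0,0,0,0,0,0,0,0,0], newtons=20)

```text
t: 1.9
tool_pos: [0.561, 0.1789, 0.0798]
tcp_rot: [[0.053, 0.999, 0.0], [0.999, -0.053, 0.0], [0.0, 0.0, -1.0]]
force: [-1.9, -0.8, 7.1]
width: 0.207
gripper_force: 20.0
```

Run:
```python
import numpy as np
a=np.radians(np.linspace(72.5,6.5,9)); x=-70*np.cos(a);z=70*np.sin(a)
print(np.round(np.c_[np.diff(x),-np.diff(z)]/10,2))
```

```text
[[-0.94  0.37]
 [-0.87  0.5 ]
 [-0.79  0.62]
 [-0.69  0.73]
 [-0.58  0.82]
 [-0.46  0.9 ]
 [-0.33  0.95]
 [-0.19  0.99]]
```

>>> play_rows(increments=[-0.94,0,0.37,0,0,0,0,-0.87,0,0.5,0,0,0,0,-0.79,0,0.62,0,0,0,0,-0.69,0,0.73,0,0,0,0,-0.58,0,0.82,0,0,0,0,-0.46,0,0.9,0,0,0,0,-0.33,0,0.95,0,0,0,0,-0.19,0,0.99,0,0,0,0,0,0,0,0,0,0,0])

```text
t: 3.02
tool_pos: [0.5583, 0.1296, 0.0199]
tcp_rot: [[0.053, 0.999, -0.001], [0.999, -0.053, -0.001], [-0.001, -0.001, -1.0]]
force: [-0.6, -5.3, -0.9]
width: 0.202
gripper_force: 20.0
```

>>> play_rows(increments=[0,0,0,0,0,0,0.6,0,0,0,0,0,0,0.6,0,0,-5.0,0,0,0,1,0,0,-6.0,0,0,0,1,-4.8,0.4,-6.0,0,0,0,1,-6,0.4,0,0,0,0,1,-6,0.4,0,0,0,0,1,-6,0.4,0,0,0,0,1,-6.2,0.4,0,0,0,-0.15,1,0,0,0,0,0,-0.15,1])

```text
t: 4.28
tool_pos: [0.5635, -0.1556, 0.179]
tcp_rot: [[-0.245, 0.97, 0.002], [0.97, 0.245, -0.002], [-0.002, 0.001, -1.0]]
force: [-0.2, 0.9, 0.8]
width: 1.001
gripper_force: 0.0
```

>>> play_rows(increments=[0,0,0,0,0,-0.15,1,0,0,0,0,0,0,1])

```text
t: 4.53
tool_pos: [0.5631, -0.1511, 0.1788]
tcp_rot: [[-0.385, 0.923, 0.0], [0.923, 0.385, 0.0], [-0.0, 0.0, -1.0]]
force: [0.2, 0.5, -0.5]
width: 1.003
gripper_force: 0.0
```

Run:
```python
from h import *
np.set_printoptions(precision=4,suppress=True)
s=env.sense();print(s['tool_pos'],s['t'],s['tcp_rot'][:2,:2] if hasattr(s['tcp_rot'],'shape') else s['tcp_rot'])
p,d,c=cap('wrist','w2')
P,r=rect('w2',[.5,-.23,.028],[.64,-.1,.042]);print('blk+stand',len(P),r,np.median(P[:,2]))
q=p.reshape(-1,3).astype(int);W=cloud('w2').reshape(-1,3)
m=(np.ptp(q,axis=1)<25)&(W[:,2]>.03)&(W[:,2]<.042)&(abs(W[:,0]-.565)<.06)&(abs(W[:,1]+.16)<.05)
print('grey',m.sum(),cv2.minAreaRect((W[m][:,:2]*1000).astype(np.float32)),np.median(W[m][:,2]))
m=(abs(W[:,1]-.2445)<.2)&(abs(W[:,0]-.56)<.06)&(W[:,2]>.03);print(m.sum())
p,d,c=cap('scene','s2');cv2.imwrite('pics/w2s.png',np.hstack([cv2.resize(p[215:290,375:475],(400,300),interpolation=2),cv2.resize(cv2.imread('pics/w2.png'),(400,300))]))
```

```text
[ 0.5631 -0.1511  0.1788] 4.525 [[-0.3852  0.9228]
 [ 0.9228  0.3852]]
blk+stand 3394 ((583.426513671875, -161.8572998046875), (113.07408142089844, 62.94075012207031), 8.288491249084473) 0.0367780408087878
grey 1814 ((557.8311157226562, -160.81207275390625), (59.520626068115234, 39.81586456298828), 25.55396270751953) 0.03692091237147396
0
```

View pics/w2s.png

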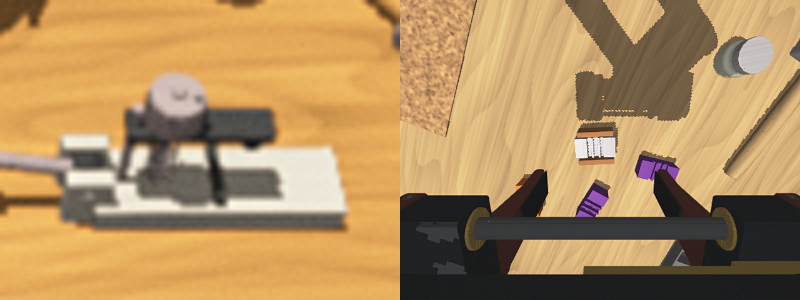

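Lever lies out flat (left crop), and the block sits at wrist pixel (312,237). Next I check the neighbours' clearance and refine the block.

Run:
```python
from h import *
np.set_printoptions(precision=4,suppress=True)
p=cv2.imread('pics/w2.png');W=cloud('w2').reshape(-1,3);q=p.reshape(-1,3).astype(int)
hsv=cv2.cvtColor(p,cv2.COLOR_BGR2HSV).reshape(-1,3)
m=((np.ptp(q,axis=1)<25)&(W[:,2]>.03)&(W[:,2]<.042)&(abs(W[:,0]-.565)<.06)&(abs(W[:,1]+.16)<.05)).reshape(480,640).astype(np.uint8)
n,l,st,ce=cv2.connectedComponentsWithStats(m);i=1+st[1:,4].argmax();P=W[(l==i).ravel()]
print(st[i],cv2.minAreaRect((P[:,:2]*1000).astype(np.float32)),np.percentile(P,[2,98],axis=0))
ob=lambda P:[(P[:,:2]@np.array(v)).tolist() for v in()]
e=np.array([.923,.385]);f=np.array([-.385,.923])
for nm,a,b in(('purple',125,160),('wood/orange',5,16)):
    m=((hsv[:,0]>=a)&(hsv[:,0]<=b)&(hsv[:,1]>150)&(W[:,2]>.012)&(W[:,2]<.05)&(W[:,1]<-.0)).reshape(480,640).astype(np.uint8)
    n,l,st,ce=cv2.connectedComponentsWithStats(m)
    for i in range(1,n):
        if st[i,4]>60:
            P=W[(l==i).ravel()][:,:2]-[.563,-.161];print(nm,st[i,4],st[i,:2],'along e',(P@e).min(),(P@e).max(),'along f',(P@f).min(),(P@f).max())
# block top near/far edges via scene+depth
for u,v in[(312,237),(290,237),(335,237)]:print(pt('w2',u,v))
```

```text
[ 279  218   66   35 1811] ((559.8736572265625, -165.08399963378906), (59.520626068115234, 30.34564208984375), 25.55396270751953) [[ 0.5312 -0.1862  0.0301]
 [ 0.588  -0.1428  0.0385]]
wood/orange 117 [185 288] along e -0.1317915995457559 -0.12054199859009605 along f -0.07486682390334158 -0.06543679706217433
[ 0.561  -0.1676  0.0302]
[ 0.5416 -0.1736  0.0372]
[ 0.5801 -0.1575  0.0372]
```

>>> play_rows(increments=[-1.1,-0.69,2,0,0,-0.042,0.85,0,0,5.0,0,0,0,0.85,0,0,4.8,0,0,0,0.85,0,0,0,0,0,0,0.85])

```text
t: 5.12
tool_pos: [0.5579, -0.1623, 0.0576]
tcp_rot: [[-0.424, 0.906, -0.007], [0.906, 0.424, 0.003], [0.006, -0.005, -1.0]]
force: [-1.0, 0.1, -0.4]
width: 0.848
gripper_force: 0.0
```

Run:
```python
from h import *
p,d,c=cap('wrist','w3');cv2.imwrite('pics/w3c.png',p[180:460])
s=env.sense();print(s['tool_pos'],s['width'])
```

```text
[ 0.55985912 -0.16317752  0.05985968] 0.8471094820097248
```

View pics/w3c.png

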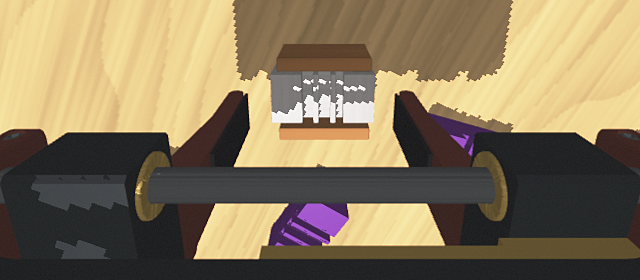

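Block is centred between the fingers (323 against mid 321), with purple just outside the right finger. I narrow the opening, descend and grip.

>>> play_rows(increments=[0,0,1.5,0,0,0,0.78,0,0,2.4,0,0,0,0.78,0,0,1.0,0,0,0,0.78,0,0,0,0,0,0,0.6,0,0,0,0,0,0,0.6,0,0,0,0,0,0,0.6,0,0,0,0,0,0,0.6], newtons=40)

```text
t: 6.05
tool_pos: [0.5609, -0.164, 0.0119]
tcp_rot: [[-0.425, 0.905, 0.0], [0.905, 0.425, -0.0], [-0.0, 0.0, -1.0]]
force: [-0.5, -0.1, -2.7]
width: 0.679
gripper_force: 40.0
```

>>> play_rows(increments=[0,0,-1.5,0,0,0,0.6,0,0,-3.5,0,0,0,0.6,0,0,-4.0,0,0,0,0.6,2.2,-0.2,0,0,0,0,0.6,5.0,-0.5,0,0,0,0,0.6,5.0,-0.5,0,0,0,0,0.6,5.0,-0.5,0,0,0,0,0.6,4.2,-0.5,0,0,0,0,0.6])

```text
t: 7.05
tool_pos: [0.4462, 0.0227, 0.1006]
tcp_rot: [[-0.425, 0.905, -0.003], [0.905, 0.425, 0.001], [0.002, -0.003, -1.0]]
force: [-0.2, -0.1, -3.6]
width: 0.677
gripper_force: 40.0
```

>>> play_rows(increments=[0,0,0,0,0,-0.1615,0.6,0,0,0,0,0,-0.1615,0.6,0,0,0,0,0,-0.1615,0.6,0,0,0,0,0,-0.1615,0.6,0,0,0,0,0,-0.1615,0.6,0,0,0,0,0,-0.1615,0.6,0,0,0,0,0,-0.1615,0.6,0,0,4.0,0,0,0,0.6,0,0,3.0,0,0,0,0.6,0,0,0,0,0,0,0.6])

```text
t: 8.3
tool_pos: [0.4459, 0.0213, 0.0296]
tcp_rot: [[-1.0, 0.001, -0.007], [0.001, 1.0, 0.001], [0.007, 0.001, -1.0]]
force: [-1.2, -0.5, -3.9]
width: 0.676
gripper_force: 40.0
```

>>> play_rows(increments=[0,0,1.5,0,0,0,0.6,0,0,0.6,0,0,0,0.6,0,0,0.2,0,0,0,0.6,0,0,0,0,0,0,0.6])

```text
t: 8.8
tool_pos: [0.4501, 0.0205, 0.0091]
tcp_rot: [[-1.0, 0.001, 0.0], [0.001, 1.0, -0.0], [-0.0, -0.0, -1.0]]
force: [-0.5, 0.1, -4.4]
width: 0.684
gripper_force: 40.0
```

>>> play_rows(increments=[0,0,0.2,0,0,0,0.6,0,0,0.1,0,0,0,0.6,0,0,0,0,0,0,0.6])

```text
t: 9.18
tool_pos: [0.4501, 0.0204, 0.0058]
tcp_rot: [[-1.0, 0.001, 0.0], [0.001, 1.0, -0.0], [-0.0, -0.0, -1.0]]
force: [-0.7, -0.2, 0.7]
width: 0.681
gripper_force: 40.0
```

>>> play_rows(increments=[0,0,0,0,0,0,0.85,0,0,0,0,0,0,0.85,0,0,-3,0,0,0,0.85,0,0,-3,0,0,0.175,0.85,0,0,0,0,0,0.175,0.85,0,0,0,0,0,0.175,0.85,0,0,0,0,0,0.175,0.7,0,0,0,0,0,0.175,0.7,0,0,0,0,0,0.175,0.7,0,0,0,0,0,0.175,0.7])

```text
t: 10.42
tool_pos: [0.45, 0.0204, 0.0656]
tcp_rot: [[-0.332, 0.943, 0.0], [0.943, 0.332, -0.0], [-0.0, 0.0, -1.0]]
force: [0.1, -0.0, -0.4]
width: 0.697
gripper_force: 0.0
```

>>> play_rows(increments=[0,0,0,0,0,0.175,0.7,0,0,0,0,0,0.171,0.7,0,0,0,0,0,0,0.7])

```text
t: 10.8
tool_pos: [0.45, 0.0204, 0.0656]
tcp_rot: [[-0.0, 1.0, 0.0], [1.0, 0.0, 0.0], [0.0, 0.0, -1.0]]
force: [0.8, 0.4, -0.1]
width: 0.699
gripper_force: 0.0
```

Run:
```python
from h import *
p,d,c=cap('wrist','w4');s=env.sense();print(s['tool_pos'],s['tcp_rot'])
W=cloud('w4').reshape(-1,3);m=(W[:,2]>.025)&(W[:,2]<.036)&(abs(W[:,0]-.45)<.04)&(abs(W[:,1]-.02)<.05)
print(m.sum(),cv2.minAreaRect((W[m][:,:2]*1000).astype(np.float32)),np.median(W[m][:,2]))
```

```text
[0.45000499 0.02038026 0.06562435] [[-2.03555846e-03  9.99997926e-01  6.26736756e-05]
 [ 9.99997928e-01  2.03555913e-03 -1.06525366e-05]
 [-1.07800905e-05  6.26518619e-05 -9.99999998e-01]]
3760 ((450.0777893066406, 19.125343322753906), (29.98268699645996, 60.607669830322266), 0.0285471361130476) 0.031047005842497748
```

>>> play_rows(increments=[1.0,0,1.5,0,0,0,0.6,0,0,3.2,0,0,0,0.6,0,0,1.0,0,0,0,0.6,0,0,0,0,0,0,0.2,0,0,0,0,0,0,0.2,0,0,0,0,0,0,0.2,0,0,0,0,0,0,0.2], newtons=45)

```text
t: 11.72
tool_pos: [0.4504, 0.0303, 0.0093]
tcp_rot: [[0.001, 1.0, 0.001], [1.0, -0.001, -0.0], [-0.0, 0.001, -1.0]]
force: [-1.2, -0.4, 6.9]
width: 0.336
gripper_force: 45.0
```

>>> play_rows(increments=[0,0,-2,0,0,0,0.2,0,0,-5,0,0,0,0.2,0,0,-5,0,0,0,0.2,3.4,1.3,-3,0,0,0,0.2,5,1.8,0,0,0,0,0.2,5,1.8,0,0,0,0,0.2,5,1.8,0,0,0,0,0.2,5,1.8,0,0,0,0,0.2,5,1.8,0,0,0,0,0.2,4,1.7,0,0,0,0.053,0.2])

```text
t: 12.98
tool_pos: [0.57, 0.3561, 0.1578]
tcp_rot: [[0.055, 0.999, -0.001], [0.999, -0.055, -0.0], [-0.0, -0.001, -1.0]]
force: [0.2, -0.5, -3.5]
width: 0.341
gripper_force: 45.0
```

>>> play_rows(increments=[0,0,2,0,0,0,0.2,0,0,0,0,0,0,0.2])

```text
t: 13.22
tool_pos: [0.5681, 0.3535, 0.136]
tcp_rot: [[0.054, 0.999, -0.005], [0.999, -0.054, -0.003], [-0.003, -0.005, -1.0]]
force: [-0.3, -1.7, -4.2]
width: 0.341
gripper_force: 45.0
```

Run:
```python
from h import *
np.set_printoptions(precision=4,suppress=True)
s=env.sense();print(s['tool_pos'],s['tcp_rot'],s['t'])
p,d,c=cap('wrist','w5');p2,_,_=cap('scene','s5')
cv2.imwrite('pics/w5c.png',np.hstack([cv2.resize(p,(400,300)),cv2.resize(p2[200:290,360:480],(400,300),interpolation=2)]))
P,r=rect('w5',[.5,.1,.014],[.65,.42,.026]);print('bed w5',len(P),r,np.median(P[:,2]))
W=cloud('w5').reshape(-1,3);m=(W[:,2]>.09)&(W[:,2]<.108)&(abs(W[:,0]-.565)<.03)&(abs(W[:,1]-.2445)<.03);Q=W[m]
print('nut',m.sum(),np.percentile(Q,[1,50,99],axis=0) if m.sum() else '')
m=(W[:,2]>.06)&(W[:,2]<.09)&(abs(W[:,0]-.565)<.03)&(W[:,1]>.265)&(W[:,1]<.33);Q=W[m]
print('strap',m.sum(),np.percentile(Q,[1,50,99],axis=0) if m.sum() else '')
```

```text
[0.5681 0.3535 0.136 ] [[ 0.0535  0.9986 -0.0053]
 [ 0.9986 -0.0535 -0.0027]
 [-0.0029 -0.0052 -1.    ]] 13.225
bed w5 1602 ((570.2523803710938, 344.00787353515625), (33.710628509521484, 49.458396911621094), 85.98516082763672) 0.02108735401523277
nut 1796 [[0.5483 0.237  0.0911]
 [0.5652 0.2527 0.1058]
 [0.5819 0.2619 0.1076]]
strap 0
```

View pics/w5c.png

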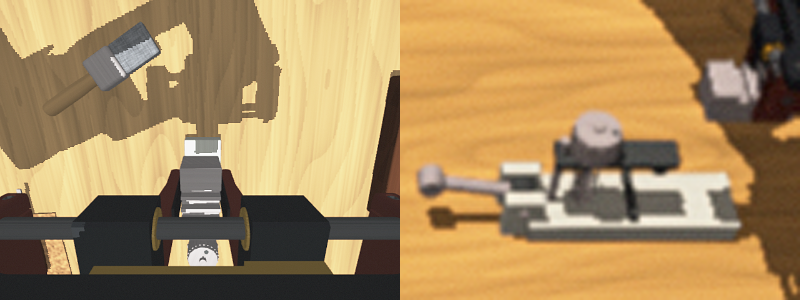

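Block is held over the bed's end with its leading end clear of the strap, and the brush is out of the way. Lower it now.

>>> play_rows(increments=[0,0,4,0,0,0,0.2,0,0,4,0,0,0,0.2,0,0,2.0,0,0,0,0.2,0,0,0,0,0,0,0.2,0,0,0,0,0,0,0.2])

```text
t: 13.95
tool_pos: [0.5718, 0.3547, 0.0402]
tcp_rot: [[0.055, 0.999, 0.002], [0.999, -0.055, 0.001], [0.001, 0.002, -1.0]]
force: [-0.3, 0.3, -4.6]
width: 0.343
gripper_force: 45.0
```

>>> play_rows(increments=[0,-0.08,0.6,0,0,0,0.2,0,0,0.35,0,0,0,0.2,0,0,0,0,0,0,0.2,-0.8,0,0,0,0,0,0.2,-1.0,0,0,0,0,0,0.2,-0.8,0,0,0,0,0,0.2,0,0,0,0,0,0,0.2,0,0,0,0,0,0,0.2])

```text
t: 14.95
tool_pos: [0.5683, 0.3272, 0.0294]
tcp_rot: [[0.055, 0.999, -0.0], [0.999, -0.055, -0.001], [-0.001, -0.0, -1.0]]
force: [-0.2, -3.8, 3.1]
width: 0.338
gripper_force: 45.0
```

>>> play_rows(increments=[-0.15,0,0,0,0,0,0.2,-0.15,0,0,0,0,0,0.2,0,0,0,0,0,0,0.2])

```text
t: 15.32
tool_pos: [0.5684, 0.3264, 0.0294]
tcp_rot: [[0.054, 0.999, 0.001], [0.999, -0.054, 0.002], [0.002, 0.001, -1.0]]
force: [0.2, 4.7, 1.8]
width: 0.336
gripper_force: 45.0
```

>>> play_rows(increments=[0,0,0,0,0,0,0.6,0,0,0,0,0,0,0.6,0,0,-3,0,0,0,0.7,0,0,-5,0,0,0,0.7,0,0,-5,0,0,0,0.7,0,0,-2,0,0,0,0.7,0,0,0,0,0,0,0.7])

```text
t: 16.2
tool_pos: [0.5692, 0.3255, 0.1808]
tcp_rot: [[0.055, 0.999, 0.003], [0.999, -0.055, 0.001], [0.001, 0.003, -1.0]]
force: [0.1, -1.0, 0.2]
width: 0.7
gripper_force: 0.0
```

Run:
```python
from h import *
np.set_printoptions(precision=4,suppress=True)
s=env.sense();print(s['tool_pos'],s['q'],s['t'],s['width'])
p,d,c=cap('wrist','w6');cv2.imwrite('pics/w6c.png',p[100:400,170:470])
W=cloud('w6').reshape(-1,3)
def box(n,a,b):
    m=np.all((W>a)&(W<b),1);Q=W[m];print(n,m.sum(),np.percentile(Q,[1,50,99],axis=0).ravel() if m.sum() else '')
    return Q
box('nut',[.54,.21,.095],[.59,.28,.115])
box('strap',[.55,.265,.065],[.582,.32,.085])
Q=box('blk',[.53,.27,.044],[.61,.37,.058]);print(cv2.minAreaRect((Q[:,:2]*1000).astype(np.float32)))
box('bed',[.54,.348,.01],[.6,.358,.03])
```

```text
[0.5692 0.3255 0.1808] [23.7424 27.0724 82.1118 -0.0167 70.617  26.8757] 16.2 0.7004193103143503
nut 1088 [0.5481 0.2418 0.0956 0.5653 0.2523 0.1059 0.5816 0.2619 0.11  ]
strap 1394 [0.5551 0.2655 0.0738 0.567  0.2877 0.0801 0.5787 0.3074 0.0817]
blk 1573 [0.5528 0.2893 0.0441 0.5684 0.3236 0.0508 0.5839 0.3456 0.0528]
((568.2821044921875, 315.76904296875), (59.71426773071289, 29.92696189880371), 87.14375305175781)
bed 546 [0.5463 0.3481 0.0193 0.5703 0.353  0.0212 0.5948 0.3579 0.0229]
```

View pics/w6c.png

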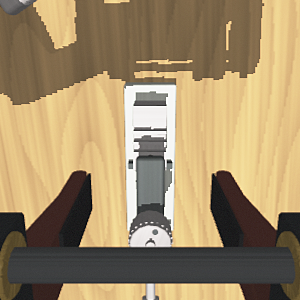

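Wrist view: block flat on the bed under the strap and against the ridge (71 mm measured, nominal 70). Foot gap is about 7.2 mm, so nut ≈ 0.5 and I need about +1.9 rad. Next, go to the nut.

>>> play_rows(increments=[-2.7,0,0,0,0,-0.158,0.7,0,0,0,0,0,-0.158,0.7,0,0,0,0,0,-0.158,0.7,0,0,0,0,0,-0.158,0.7,0,0,0,0,0,-0.158,0.7,0,0,0,0,0,-0.158,0.7,0,0,0,0,0,0,0.7])

```text
t: 17.12
tool_pos: [0.5654, 0.2977, 0.1769]
tcp_rot: [[-0.778, 0.628, -0.003], [0.628, 0.778, -0.002], [0.002, -0.003, -1.0]]
force: [0.4, 0.0, 0.1]
width: 0.701
gripper_force: 0.0
```

>>> play_rows(increments=[-1.65,-2.07,0,0,0,0,0.7,-1.65,-2.07,0,0,0,0,0.7,0,0,4,0,0,0,0.7,0,0,0,0,0,0,0.7,0,0,0,0,0,0,0.7])

```text
t: 17.75
tool_pos: [0.5663, 0.2456, 0.1392]
tcp_rot: [[-0.778, 0.628, -0.001], [0.628, 0.778, -0.0], [0.001, -0.001, -1.0]]
force: [-0.5, 0.0, 0.4]
width: 0.699
gripper_force: 0.0
```

>>> play_rows(increments=[0.05,-0.14,2.0,0,0,0,0.7,0,0,2.7,0,0,0,0.7,0,0,0.8,0,0,0,0.6,0,0,0,0,0,0,0.3,0,0,0,0,0,0,0.3,0,0,0,0,0,0,0.3,0,0,0,0,0,0,0.3], newtons=40)

```text
t: 18.62
tool_pos: [0.5658, 0.2447, 0.0853]
tcp_rot: [[-0.779, 0.627, 0.002], [0.627, 0.779, 0.0], [-0.001, 0.001, -1.0]]
force: [-1.0, -0.7, 6.1]
width: 0.377
gripper_force: 40.0
```

>>> play_rows(increments=[0,0,0.034,0,0,0.136,0.3,0,0,0.034,0,0,0.136,0.3,0,0,0.034,0,0,0.136,0.3,0,0,0.034,0,0,0.136,0.3,0,0,0.034,0,0,0.136,0.3,0,0,0.034,0,0,0.136,0.3,0,0,0.034,0,0,0.136,0.3,0,0,0.034,0,0,0.136,0.3,0,0,0,0,0,0,0.3])

```text
t: 19.75
tool_pos: [0.5644, 0.2442, 0.0825]
tcp_rot: [[0.195, 0.981, -0.001], [0.981, -0.195, -0.001], [-0.001, -0.001, -1.0]]
force: [-3.9, -2.4, 10.1]
width: 0.378
gripper_force: 40.0
```

>>> play_rows(increments=[0,0,0.034,0,0,0.136,0.3,0,0,0.034,0,0,0.136,0.3,0,0,0.034,0,0,0.136,0.3,0,0,0.034,0,0,0.136,0.3,0,0,0.034,0,0,0.136,0.3,0,0,0.034,0,0,0.136,0.3,0,0,0,0,0,0,0.3,0,0,0,0,0,0,0.3])

```text
t: 20.75
tool_pos: [0.5635, 0.2447, 0.0805]
tcp_rot: [[0.847, 0.531, -0.002], [0.531, -0.847, 0.0], [-0.002, -0.001, -1.0]]
force: [-6.2, -0.9, 11.1]
width: 0.376
gripper_force: 40.0
```

>>> play_rows(increments=[0,0,0,0,0,0,0.6,0,0,0,0,0,0,0.7,0,0,-3,0,0,0,0.7,0,0,-5,0,0,-0.159,0.7,0,0,-2,0,0,-0.159,0.7,0,0,0,0,0,-0.159,0.7,0,0,0,0,0,-0.159,0.7,0,0,0,0,0,-0.159,0.7,0,0,0,0,0,-0.158,0.7,0,0,0,0,0,0,0.7])

```text
t: 22.0
tool_pos: [0.5653, 0.2446, 0.1791]
tcp_rot: [[0.059, 0.998, -0.0], [0.998, -0.059, 0.0], [0.0, -0.0, -1.0]]
force: [0.3, -0.4, 0.3]
width: 0.699
gripper_force: 0.0
```

>>> play_rows(increments=[-5.7,0.1,0,0,0,0,0.6,-5.7,0.1,0,0,0,0,0.6,0,0,0,0,0,0,0.6,0,0,0,0,0,0,0.6])

```text
t: 22.5
tool_pos: [0.5608, 0.1309, 0.1794]
tcp_rot: [[0.061, 0.998, 0.0], [0.998, -0.061, 0.001], [0.001, 0.0, -1.0]]
force: [-0.1, 0.0, -0.3]
width: 0.6
gripper_force: 0.0
```

Run:
```python
from h import *
np.set_printoptions(precision=4,suppress=True)
s=env.sense();print(s['tool_pos'],s['t'],s['width'])
p,d,c=cap('wrist','w7')
W=cloud('w7').reshape(-1,3)
def box(n,a,b):
    m=np.all((W>a)&(W<b),1);Q=W[m];print(n,m.sum(),np.percentile(Q,[1,50,99],axis=0).ravel() if m.sum() else '')
    return Q
box('nut',[.54,.21,.085],[.59,.28,.115])
box('strap',[.55,.265,.065],[.582,.32,.085])
Q=box('blk',[.53,.3,.044],[.61,.37,.058]);print(cv2.minAreaRect((Q[:,:2]*1000).astype(np.float32)))
box('bed',[.54,.348,.01],[.6,.358,.03])
Q=box('lever',[.53,.09,.025],[.59,.18,.06]);print(Q[Q[:,1]<.14].min(0),Q[Q[:,1]<.14].max(0))
```

```text
[0.5608 0.1309 0.1794] 22.5 0.5999096100778787
nut 2546 [0.5484 0.2208 0.0892 0.5646 0.2429 0.1015 0.5809 0.2599 0.1104]
strap 1726 [0.5548 0.266  0.0726 0.5666 0.2819 0.0756 0.5786 0.2965 0.0775]
blk 31 [0.5523 0.3002 0.0442 0.5539 0.3021 0.0511 0.5821 0.3081 0.0527]
((567.1903076171875, 303.50927734375), (7.676802635192871, 29.39225196838379), 86.78631591796875)
bed 0 
lever 949 [0.5505 0.1223 0.0385 0.5597 0.1442 0.0462 0.5671 0.1791 0.0554]
[0.5498 0.1216 0.046 ] [0.5676 0.14   0.0563]
```

Run:
```python
from h import *
np.set_printoptions(precision=4,suppress=True)
W=cloud('w7').reshape(-1,3)
for y in np.arange(.118,.2,.004):
    m=(abs(W[:,0]-.559)<.004)&(abs(W[:,1]-y)<.002)&(W[:,2]>.005)
    print(round(y,3),m.sum(),np.median(W[m][:,2]) if m.sum() else '',end=' | ')
```

```text
0.118 0  | 0.122 14 0.050488496836725974 | 0.126 34 0.053462186285316265 | 0.13 38 0.05448512968827744 | 0.134 44 0.05396304239841479 | 0.138 56 0.05137287566181562 | 0.142 40 0.04697660265695189 | 0.146 123 0.2867873189109024 | 0.15 914 0.2892881090693391 | 0.154 2217 0.2966965445205117 | 0.158 747 0.2764402334727709 | 0.162 45 0.042879398352697225 | 0.166 37 0.042191899171953574 | 0.17 38 0.04120735973542814 | 0.174 39 0.04046420571339315 | 0.178 34 0.03959605797451864 | 0.182 36 0.039172417298989515 | 0.186 34 0.03810571957347511 | 0.19 40 0.037752608119337595 | 0.194 43 0.04012059882788335 | 0.198 45 0.0415065947046544 |
```

Gap is now about 2.7 mm, and the lever sits at about 1.11 rad, still over 1. Grip the drum.

>>> play_rows(increments=[0,-0.21,5,0,0,-0.008,0.5,0,0,5,0,0,0,0.5,0,0,4,0,0,0,0.5,0,0,1.5,0,0,0,0.5,0,0,0,0,0,0,0.4,0,0,0,0,0,0,0,0,0,0,0,0,0,0,0,0,0,0,0,0,0,0,0,0,0,0,0,0], newtons=25)

```text
t: 23.68
tool_pos: [0.5585, 0.131, 0.0251]
tcp_rot: [[0.05, 0.999, 0.001], [0.999, -0.05, 0.0], [0.0, 0.001, -1.0]]
force: [-3.2, 0.3, 5.5]
width: 0.204
gripper_force: 25.0
```

Run:
```python
import numpy as np
a=np.radians(np.linspace(11,76,10)); x=-70*np.cos(a);z=70*np.sin(a)
print(np.round(np.c_[np.diff(x),-np.diff(z)]/10,2).tolist())
```

```text
[[0.22, -0.85], [0.33, -0.82], [0.43, -0.77], [0.52, -0.71], [0.61, -0.64], [0.68, -0.56], [0.75, -0.47], [0.8, -0.37], [0.84, -0.27]]
```

>>> play_rows(increments=[0.22,0,-0.85,0,0,0,0,0.33,0,-0.82,0,0,0,0,0.43,0,-0.77,0,0,0,0,0.52,0,-0.71,0,0,0,0,0.61,0,-0.64,0,0,0,0,0.68,0,-0.56,0,0,0,0,0.75,0,-0.47,0,0,0,0,0.8,0,-0.37,0,0,0,0,0.84,0,-0.27,0,0,0,0,0,0,0,0,0,0,0])

```text
t: 24.92
tool_pos: [0.5612, 0.1833, 0.0799]
tcp_rot: [[0.049, 0.999, 0.001], [0.999, -0.049, 0.0], [0.0, 0.001, -1.0]]
force: [-1.3, -2.5, 5.1]
width: 0.204
gripper_force: 25.0
```

>>> play_rows(increments=[0.25,0,0,0,0,0,0,0.15,0,0,0,0,0,0,0,0,0,0,0,0,0])

```text
t: 25.3
tool_pos: [0.5613, 0.1856, 0.0802]
tcp_rot: [[0.049, 0.999, 0.0], [0.999, -0.049, -0.001], [-0.001, 0.0, -1.0]]
force: [-3.1, -7.6, 11.2]
width: 0.204
gripper_force: 25.0
```

>>> play_rows(increments=[-0.1,0,0,0,0,0,0,0,0,0,0,0,0,0.5,0,0,0,0,0,0,0.6,0,0,-3,0,0,0,0.6,0,0,-5,0,0,0,0.6,-1.2,0,-4,0,0,0,0.6,0,0,0,0,0,0,0.6,0,0,0,0,0,0,0.6])

```text
t: 26.3
tool_pos: [0.5601, 0.1738, 0.1981]
tcp_rot: [[0.05, 0.999, -0.001], [0.999, -0.05, 0.0], [0.0, -0.001, -1.0]]
force: [-0.9, 0.2, 0.4]
width: 0.602
gripper_force: 0.0
```

Run:
```python
from h import *
np.set_printoptions(precision=4,suppress=True)
s=env.sense();print(s['tool_pos'],s['t'],s['force'])
p,d,c=cap('wrist','w8')
cv2.imwrite('pics/w8c.png',cv2.resize(p[0:260,220:420],None,fx=2,fy=2))
W=cloud('w8').reshape(-1,3)
def box(n,a,b):
    m=np.all((W>a)&(W<b),1);Q=W[m];print(n,m.sum(),np.percentile(Q,[1,50,99],axis=0).ravel() if m.sum() else '')
    return Q
box('nut',[.54,.225,.085],[.59,.28,.105])
box('strap',[.55,.27,.06],[.582,.32,.085])
Q=box('blk',[.53,.27,.044],[.61,.37,.058]);print(cv2.minAreaRect((Q[:,:2]*1000).astype(np.float32)))
Q=box('drum',[.54,.15,.08],[.585,.215,.125])
for y in np.arange(.16,.205,.004):
    m=(abs(W[:,0]-.561)<.004)&(abs(W[:,1]-y)<.002)&(W[:,2]>.05)&(W[:,2]<.13)
    print(round(y,3),m.sum(),np.median(W[m][:,2]) if m.sum() else '',end=' | ')
```

```text
[0.5601 0.1738 0.1981] 26.3 [-0.924   0.2044  0.3944]
nut 1662 [0.5486 0.2277 0.0924 0.5647 0.2446 0.0965 0.5807 0.2603 0.1047]
strap 1520 [0.5548 0.2704 0.0675 0.5667 0.2889 0.0704 0.5788 0.3067 0.0723]
blk 1722 [0.5526 0.2874 0.0441 0.5687 0.3282 0.051  0.5837 0.3445 0.053 ]
((568.14306640625, 315.1600341796875), (60.256797790527344, 29.7352352142334), 86.90554809570312)
drum 615 [0.5523 0.1665 0.0806 0.5613 0.1785 0.1048 0.5697 0.1855 0.1076]
0.16 0  | 0.164 0  | 0.168 34 0.10379381718018908 | 0.172 43 0.1063793521467629 | 0.176 56 0.1063429348222048 | 0.18 63 0.10500965699484884 | 0.184 113 0.09324947896369654 | 0.188 69 0.07390090737366604 | 0.192 61 0.0632570107918214 | 0.196 40 0.05415071195725959 | 0.2 0  | 0.204 0  |
```

View pics/w8c.png

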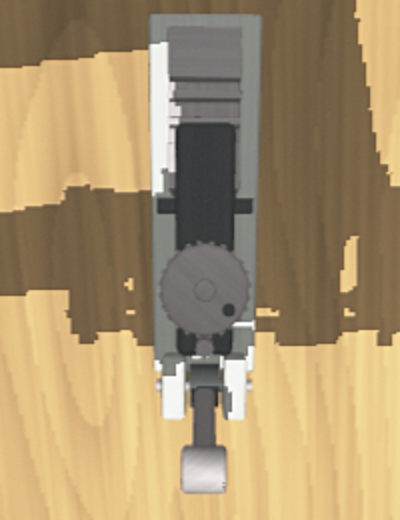

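Block in place, but the lever is about 0.1 rad short of closed (drum centre ~y 0.1745, closed ~0.182). I nudge it shut with the closed fingers from behind.

>>> play_rows(increments=[-2.8,0.1,0,0,0,0,0,0,0,0,0,0,0,0,0,0,4,0,0,0,0,0,0,4,0,0,0,0,0,0,2.5,0,0,0,0,0.8,0,0,0,0,0,0,0.6,0,0,0,0,0,0,0,0,0,0,0,0,0])

```text
t: 27.35
tool_pos: [0.562, 0.1607, 0.0951]
tcp_rot: [[0.049, 0.999, 0.003], [0.999, -0.049, 0.001], [0.001, 0.002, -1.0]]
force: [0.7, 0.5, 0.8]
width: 0.005
gripper_force: 0.0
```

>>> play_rows(increments=[0.2,0,0,0,0,0,0,0.2,0,0,0,0,0,0,0,0,0,0,0,0,0])

```text
t: 27.72
tool_pos: [0.5621, 0.1614, 0.0951]
tcp_rot: [[0.049, 0.999, 0.002], [0.999, -0.049, -0.003], [-0.003, 0.002, -1.0]]
force: [0.2, -8.7, 4.9]
width: 0.005
gripper_force: 4.6
```

>>> play_rows(increments=[0.3,0,0,0,0,0,0,0,0,0,0,0,0,0])

```text
t: 27.98
tool_pos: [0.5621, 0.1617, 0.0952]
tcp_rot: [[0.048, 0.999, 0.002], [0.999, -0.048, -0.008], [-0.008, 0.002, -1.0]]
force: [0.6, -17.7, 6.7]
width: 0.005
gripper_force: 9.7
```

>>> play_rows(increments=[-2,0,0,0,0,0,0,-1,0,0,0,0,0,0,0,0,-5,0,0,0,0,0,0,-5.5,0,0,0,0,2.9,0,0,0,0,0,0.6,0,0,0,0,0,0,0.6,0,0,0,0,0,0,0.6])

```text
t: 28.85
tool_pos: [0.5605, 0.1652, 0.1983]
tcp_rot: [[0.049, 0.999, -0.001], [0.999, -0.049, -0.0], [-0.0, -0.001, -1.0]]
force: [-0.3, 0.0, -0.6]
width: 0.309
gripper_force: 0.0
```

Run:
```python
from h import *
np.set_printoptions(precision=4,suppress=True)
s=env.sense();print(s['tool_pos'],s['t'],s['force'])
p,d,c=cap('wrist','w9')
W=cloud('w9').reshape(-1,3)
def box(n,a,b):
    m=np.all((W>a)&(W<b),1);Q=W[m];print(n,m.sum(),np.percentile(Q,[1,50,99],axis=0).ravel() if m.sum() else '')
    return Q
box('strap',[.55,.27,.06],[.582,.32,.085])
Q=box('blk',[.53,.27,.044],[.61,.37,.058]);print(cv2.minAreaRect((Q[:,:2]*1000).astype(np.float32)))
box('drum',[.54,.15,.08],[.585,.215,.125])
for y in np.arange(.164,.205,.004):
    m=(abs(W[:,0]-.561)<.004)&(abs(W[:,1]-y)<.002)&(W[:,2]>.05)&(W[:,2]<.13)
    print(round(y,3),m.sum(),np.median(W[m][:,2]) if m.sum() else '',end=' | ')
```

```text
[0.5605 0.1652 0.1983] 28.85 [-0.3428  0.0452 -0.5823]
strap 1552 [0.5548 0.2703 0.0671 0.5668 0.2888 0.07   0.579  0.3064 0.0718]
blk 1791 [0.5525 0.2866 0.0441 0.5688 0.3281 0.0509 0.5836 0.3448 0.053 ]
((568.0601806640625, 315.1101379394531), (60.31494140625, 29.65738868713379), 86.66156005859375)
drum 612 [0.5528 0.1733 0.0811 0.5616 0.184  0.1069 0.5705 0.1913 0.1096]
0.164 0  | 0.168 0  | 0.172 10 0.10466727975092108 | 0.176 44 0.10688145554309764 | 0.18 56 0.10844827844447363 | 0.184 57 0.10829075619383374 | 0.188 78 0.10545619600106511 | 0.192 104 0.07836103685811124 | 0.196 60 0.06022938277551297 | 0.2 11 0.051146957074571314 | 0.204 0  |
```

```bash
python3 -c "
from workcell import env
print(env.job_done())"
```

```text
the job is handed in; nothing more can be done
None
```

Job handed in at about 29 s of the 72 s. By my last measurements the block is flat against the stop, the lever is fully closed, the foot spring is pushed in about 2.9 mm, and the robot is clear; the hand-in returned no verdict.

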